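# Dress a bracket's sawn edge with a flat file, forward strokes only

### The arm

A 7-joint arm with a two-finger parallel gripper is mounted at the origin on the work surface. World frame = base frame: x ahead of the robot, y to its left, z up, the work surface at z = 0. Lengths are in m, angles in rad, forces in N, time in s.
With the tool pointing down it reaches from about 0.35 to 0.9 m from the base axis. Payload 19.9 kg.
Tool frame: the origin (TCP) lies on the centre line of the jaws, within the pads' length; the fingertips stand 19 mm ahead of it and the grasp point (between the pads) is the TCP; y points along the fingers, x is the direction in which the jaws open and shut, and the axes are right-handed (so a half turn about y gives the same grasp; the last joint's range is limited). The gripper opens to 94 mm and grips with 3 to 60 N. Pads are 16 mm wide; open, the fingers measure 119 mm over their backs; the gripper's body (75 mm by 177 mm) begins 78 mm behind the grasp point.
Start: joints at [-1.304, 0.417, -0.01, 1.614, 0.005, 1.111, -0.053], TCP at [0.189, 0.596, 0.224] pointing down, gripper open.
Joint ranges: [-2.81, 2.81], [-0.39, 2.02], [-1.27, 1.25], [0.06, 2.57], [-1.19, 4.33], [0.19, 2], [-2.82, 2.82]. Speed limits (rad/s): [1.89, 1.89, 2.39, 2.39, 3.01, 3.01, 3.01].

### API

Orientations are given as a unit quaternion [w, x, y, z].
In Python, from cell import state, grab_frame, finish_job gives the robot as it stands.
- The arm moves only by the shell command python3 -m handwheel 'ROWS' [FORCE]. ROWS is a JSON object of lists of equal length, an entry for each row: "gripper": the opening, from 0 (shut) to 1 (fully open); "linear": the shift along the tool's x, y, z in mm, a list of three; "roll": the turn about the tool's y in rad. In form: {"gripper": [gripper, ...], "linear": [[tx, ty, tz], ...], "roll": [roll, ...]}. A call has 1 to 8 rows; each row shifts and turns the commanded pose from where the row before left it, along the tool's axes as they then stand; what a row does not reach is not made up. A row lasts 1/8 s, in which the tool goes at most 62.5 mm and 10.7 degrees, less where a joint would pass 70% of its speed; a pose out of reach is approached as far as the arm can. A call with a gripper value outside its range is refused whole. The fingers move at their own pace and stop on an object; FORCE is the grip in N (left out, the last holds). Time passes only in rows, so rows that do not move let the fingers close. It gives the time, the measured TCP pose, the force and the opening at its end, in the units of the state.
- state(): the state, without advancing time (a new reading comes with each control period).
- grab_frame(name): name is "side" or "top" or "wrist"; returns a dict with "img" (400x640x3 uint8, red, green, blue), "range_z" (400x640 float32, m along the optical axis (not along the pixel's ray), 0 where there is no reading), "K" (3x3 intrinsics, pixels), "rvec" (rotation vector, rad) and "tvec" (3), from world to camera coordinates, as OpenCV has them; the wrist camera has in their place "hand_eye" (4x4, takes a point from camera to tool coordinates, whose origin is the TCP and whose axes are the tool frame's). Camera axes: x right, y down, z forward; pixel columns grow to the right and rows downward; lengths in m; the calibration is good to about 2 mm. A picture is of the moment at which its call begins: read the wrist's pose just before it.
- finish_job(): hands the job in, once; it reports no verdict.
The state is a dict: "clock": time; "joint_pos": joint angles; "qd": joint speeds; "tau": joint torques, N m; "position": TCP position; "tool_rot": TCP orientation; "contact_force": force on the tool from outside, world axes, zero at the start; "moment": the same for the moment, N m; "finger_gap": finger opening in m.
Only numpy, scipy, OpenCV 4.12 (cv2) and the standard library are available. Lean on these libraries where they do the work, as an engineer would, in place of code of your own. Each camera call takes 0.05 s, during which the arm holds its last target.

### The job

Take the flat file from the rack and dress the top edge of the angle bracket that stands on the filing block in the bench vise: three full, level strokes straight across the edge, pushing away from the file's handle with light steady pressure, each from the front of the blade to its rear. The file cuts on the push only, so lift it off the work for every return: dragged back, it pulls the bracket off its stop. Then put the file back in its place in the rack; leave the round file, the spare bracket and the wrench where they lie.

Things in the scene. Friction and masses are not known exactly. Their poses are not given: they have to be found in the camera images.
- file_heel (a point): Flat file (0.16 kg): flat dark steel blade 150 mm long, 18 wide, 5 thick; black flat-sided handle 110 long, 20 wide, 26 high. Point: the shoulder between blade and handle, on their common axis. x to the blade's tip (blade x 0 to 150 mm, handle x 0 to -110), z out of the upper flat (flats at z +-2.5 mm). Teeth cut when pushed towards +x. Lies level in the rack, axis 50 mm above the bench.
- file_grip (a point): Point on the same flat file's axis, inside the handle, 28 mm behind the shoulder, axes as file_heel: where to grip it, across the handle's 20 mm width. Grip firmly (60 N or more if you can) or it turns in the jaws under the load on the blade.
- vise: Grey bench vise, fixed; jaws 110 mm wide, tops 100 mm high; 160 mm tommy bar at its front (-x), 46 mm up, 151 mm before the origin. Origin: on the bench, straight under the middle of the bracket edge to be filed. x, front to rear, is the direction of the strokes; y runs along the edge. The blade should stay within 10 degrees of level and of x, its shoulder within 20 mm of y = 0.
- jaw_top (a point): Point of the vise 100 mm straight above its origin. Above it, on a white plastic filing block in the jaws, stands the stainless angle bracket: upright leg 44 mm wide, 36 high, 6 thick (x -3 to 3 mm), foot towards -x. Its level top edge is 53 to 92 mm above this point, as the block happens to be clamped: not measured, find it by feel. Behind the leg (+x) is the block's stop, 14 mm below the edge.
- bracket (a joint): How far (m) the bracket is pulled off its stop towards the vise's front; 0 = against the stop, as at the start; over 0.004 is a fault. Held by only about 1 N of friction: a loaded file dragged back takes it along. Bear on it with 3 to 8 N; over 20 N is too much. Full stroke: starts with the edge over 85 mm ahead of the file's shoulder and ends with it under 50 mm ahead.
- rack: White plastic file rack, fixed: base 240 (x) by 165 by 8 mm, two notched uprights 56 mm high at x = 85 mm (under the blades, notch floor 47.5 mm high) and x = -80 mm (under the handles, floor 37 mm). Origin: centre of the underside. Two places, y = 40 and y = -40 mm; files lie along x, tips to +x, shoulders near x = 0. Notches 10 mm wider than blade and handle. Either file may be in either place.
- round_file_grip (a point): Grip point of the round file, a bystander in the other place of the rack: same black handle, blade a round rod of 5 mm. Leave alone.
- spare_bracket_mid (a point): A loose second angle bracket, 36 mm high, on the bench. Bystander.
- wrench_mid (a point): A wrench lying on the bench. Bystander.

How it is judged:
On the way, in this order (a step that is already met when the one before it is completed fails the run):
1. first stroke: the front part of the flat file bears on the bracket's edge, level and square across it (contact force between file and vise above 2 N and z of file_heel in the frame of vise above 0.14 m and y of file_heel in the frame of vise between -0.02 and 0.02 m and angle between the x axis of file_heel and the x axis of vise, either way round below 0.26 rad and angle between file_heel's own z axis and vertical below 0.2 rad and x of file_heel in the frame of vise below -0.085 m).
2. first stroke: still bearing on the edge at the middle of the blade (contact force between file and vise above 2 N and z of file_heel in the frame of vise above 0.14 m and y of file_heel in the frame of vise between -0.02 and 0.02 m and angle between the x axis of file_heel and the x axis of vise, either way round below 0.26 rad and angle between file_heel's own z axis and vertical below 0.2 rad and x of file_heel in the frame of vise between -0.078 and -0.055 m).
3. first stroke: still bearing on the edge at the rear part of the blade (contact force between file and vise above 2 N and z of file_heel in the frame of vise above 0.14 m and y of file_heel in the frame of vise between -0.02 and 0.02 m and angle between the x axis of file_heel and the x axis of vise, either way round below 0.26 rad and angle between file_heel's own z axis and vertical below 0.2 rad and x of file_heel in the frame of vise above -0.05 m).
4. second stroke: the front part of the flat file bears on the bracket's edge, level and square across it (all of step 1).
5. second stroke: still bearing on the edge at the middle of the blade (all of step 2).
6. second stroke: still bearing on the edge at the rear part of the blade (all of step 3).
7. third stroke: the front part of the flat file bears on the bracket's edge, level and square across it (all of step 4).
8. third stroke: still bearing on the edge at the middle of the blade (all of step 5).
9. third stroke: still bearing on the edge at the rear part of the blade (all of step 6).
At the end, for the whole second after the job is handed in: After three strokes the flat file lies level (within 0.1 rad) and still in its own place in the rack, its shoulder within 20 mm of where it lay at the start, and the bracket is still against its stop (within 4 mm) (distance of file_heel from where it was at the start of the episode below 0.02 m and angle between file_heel's own z axis and vertical below 0.1 rad and linear speed of file below 0.02 m/s and value of joint bracket below 0.004 m); the robot touches nothing.
It fails at once if the file bears on the work or the vise with more than 20 N (contact force between file and vise above 20 N).
It fails at once if the bracket is dragged more than 4 mm back off its stop (value of joint bracket above 0.004 m).
It fails at once if the arm or the fingers push against the vise or the work (contact force between any of the arm, the fingers and vise above 5 N).
It fails at once if the round file, the spare bracket or the wrench is moved by more than 30 mm (distance of any of round_file_grip, spare_bracket_mid, wrench_mid from where it was at the start of the episode above 0.03 m).
It also fails if it takes over 72 s, if anything falls off the work surface, if the arm or the gripper's body presses on something with over 40 N, if the wrist force passes 120 N, or if a joint passes its speed limit or range.

## Working session

There is one attempt and no reset: what is moved stays moved. The work goes in short steps, Python scripts to look and compute and a shell command to move; the robot and the scene stay as the last step left them, time stands still between calls to the robot, and variables do not carry over. Pictures are saved under pics/ and viewed, and the job is handed in when it is done.

```bash
ls; mkdir -p pics
cat > h.py <<'E'
import numpy as np,cv2
from cell import state,grab_frame
from scipy.spatial.transform import Rotation as R
def save(n,f): cv2.imwrite(f'pics/{n}.png',cv2.cvtColor(f['img'],cv2.COLOR_RGB2BGR))
def world(f,s=None):
    K=f['K'];z=f['range_z'];v,u=np.mgrid[:400,:640]
    P=np.stack([(u-K[0,2])/K[0,0]*z,(v-K[1,2])/K[1,1]*z,z],-1)
    if 'rvec' in f:
        Rm=cv2.Rodrigues(np.array(f['rvec'],float))[0]
        return (P-np.array(f['tvec']).ravel())@Rm
    H=np.array(f['hand_eye']);P=P@H[:3,:3].T+H[:3,3]
    q=s['tool_rot'];return P@R.from_quat([q[1],q[2],q[3],q[0]]).as_matrix().T+np.array(s['position'])
E
python3 - <<'E'
from h import *
s=state();print(s)
for n in('top','side','wrist'):
    f=grab_frame(n);save(n+'0',f);np.save(f'pics/{n}0.npy',world(f,s))
E
```

```text
pics
{'clock': 0.0, 'joint_pos': array([-1.30444243,  0.41797133, -0.01031831,  1.61421785,  0.00471661,
        1.1107118 , -0.05302931]), 'qd': array([-2.10721904e-04, -1.00029390e-03, -1.46213558e-03, -2.65445715e-04,
       -1.36757160e-05,  6.82263871e-04,  1.45288454e-03]), 'tau': array([-1.13162492e-03, -8.51256895e+01,  6.38240296e-01, -4.26004386e+01,
       -4.89041826e-02,  1.86413230e-02,  2.11804745e-04]), 'position': array([0.18927545, 0.59524838, 0.22380851]), 'tool_rot': array([-0.57045126,  0.57104474,  0.41708457, -0.41777234]), 'contact_force': array([ 0.1898467 ,  0.05307385, -0.22145583]), 'moment': array([ 0.00718655, -0.07118822,  0.03463706]), 'finger_gap': 0.09405020324579581}
```

View pics/top0.png

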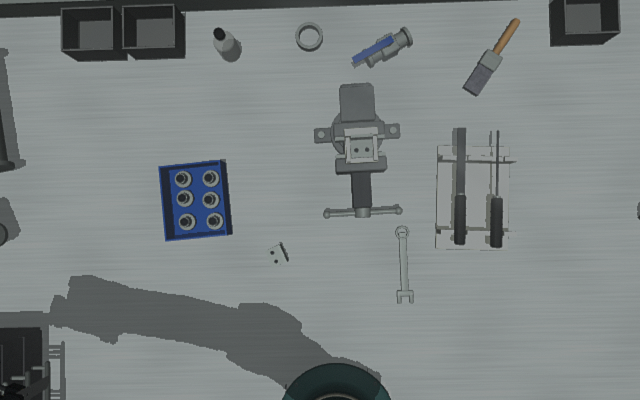

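View pics/side0.png

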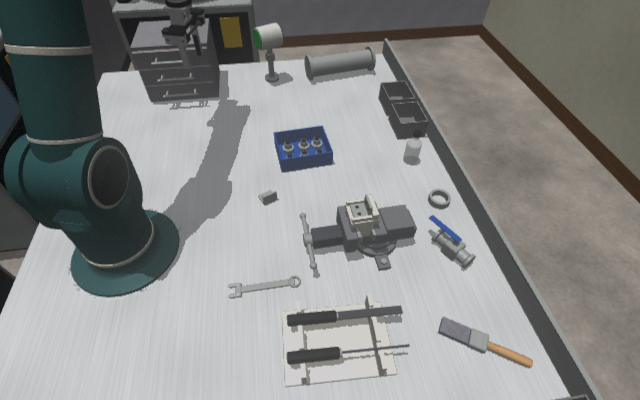

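View pics/wrist0.png

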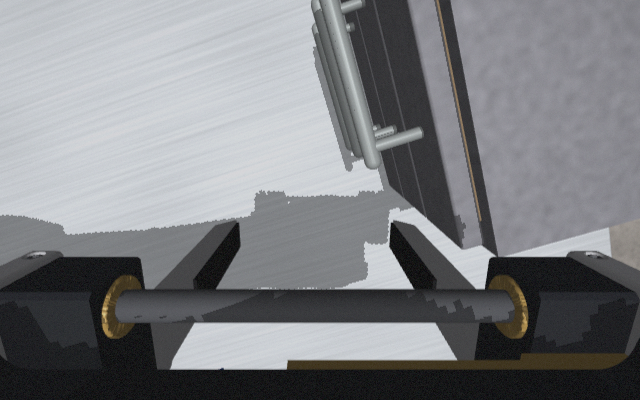

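The top view shows the flat file in the left place of the rack (blade (460,128–195), handle (460,195–245)) and the round file at u≈497. The vise is at about (360,150), with the tommy bar at (362,211) towards the robot. The wrench is at (403,265) and the spare bracket at (279,253).

Run:
```python
from h import *
np.set_printoptions(precision=4,suppress=True)
s=state();q=s['tool_rot'];print(R.from_quat([q[1],q[2],q[3],q[0]]).as_matrix())
W=np.load('pics/top0.npy');img=cv2.imread('pics/top0.png')
def fit(name,r,zl,zh):
    u0,u1,v0,v1=r;P=W[v0:v1,u0:u1].reshape(-1,3);P=P[(P[:,2]>zl)&(P[:,2]<zh)]
    c=P[:,:2].astype(np.float32);b=cv2.minAreaRect(c)
    print(name,len(P),'med',np.median(P,0),'rect',np.round(b[0],4),np.round(b[1],4),b[2],'min',P.min(0),'max',P.max(0))
    return P
h=fit('handle',(445,475,190,255),.056,.075)
b=fit('blade',(445,475,110,192),.048,.060)
rh=fit('rhandle',(485,510,190,255),.056,.075)
fit('base',(425,530,130,260),.003,.015)
fit('tommy',(315,410,198,225),.03,.065)
fit('jaws',(325,395,120,180),.09,.108)
fit('top',(335,390,125,170),.135,.21)
fit('block',(335,390,125,170),.11,.135)
fit('body',(325,395,80,180),.06,.108)
fit('spare',(265,295,238,270),.01,.05)
fit('wrench',(390,418,222,308),.004,.03)
v=slice(120,175,3)
print(np.round(W[120:178:3,335:390:5,2]*1000))
```

```text
[[ 0.303  -0.0002 -0.953 ]
 [ 0.953  -0.0009  0.303 ]
 [-0.0009 -1.     -0.0001]]
handle 530 med [ 0.457  -0.2819  0.0623] rect [ 0.4602 -0.274 ] [0.1106 0.0624] 13.640997886657715 min [ 0.4064 -0.3124  0.0561] max [ 0.5185 -0.2488  0.0686]
blade 651 med [ 0.5963 -0.2892  0.053 ] rect [ 0.5927 -0.2871] [0.1389 0.063 ] 14.957840919494629 min [ 0.5229 -0.3184  0.048 ] max [ 0.6639 -0.2536  0.0594]
rhandle 520 med [ 0.4508 -0.3615  0.0623] rect [ 0.453  -0.3572] [0.1113 0.0517] 11.485414505004883 min [ 0.3982 -0.3881  0.056 ] max [ 0.5101 -0.3356  0.0676]
base 5482 med [ 0.5167 -0.3281  0.0078] rect [ 0.5168 -0.3377] [0.2395 0.3002] 88.3335952758789 min [ 0.3677 -0.4599  0.003 ] max [ 0.6682 -0.2142  0.015 ]
tommy 530 med [ 0.4814 -0.0675  0.0526] rect [ 0.4919 -0.0692] [0.0432 0.1763] 0.1757826805114746 min [ 0.4701 -0.1574  0.0338] max [0.5134 0.0189 0.065 ]
jaws 1106 med [ 0.6014 -0.0613  0.0988] rect [ 0.6249 -0.0638] [0.1131 0.1098] 1.727049708366394 min [ 0.5673 -0.1196  0.0901] max [ 0.6804 -0.0079  0.1052]
top 978 med [ 0.6232 -0.0641  0.1441] rect [ 0.6172 -0.064 ] [0.0679 0.06
[... 1381 characters left out ...]
0.   -1.]
 [   3.   19.  134.  129.  139.  139.  139.  141.  144.   -2.   -3.]
 [  -2.   15.  131.  136.  140.  142.  140.  141.  143.   98.   98.]
 [  -0.  100.  132.  148.  139.  138.  140.  137.  145.   98.   96.]
 [   0.   99.  131.  147.  129.  131.  131.  132.  147.   98.   97.]
 [  96.  100.  122.  132.  133.  134.  131.  128.  118.  100.  100.]
 [  94.  101.  100.   98.  101.  101.  102.   99.  100.   98.   99.]
 [  58.   99.   99.  100.  101.   97.  100.  100.  105.  100.  100.]
 [   1.   97.   98.   97.   93.   97.   83.   83.   76.   70.    1.]
 [   4.   56.   47.    1.   62.   69.   68.   -0.   -3.    0.   -1.]
 [   1.   -0.   -1.   -0.   63.   64.   67.   67.    0.   -3.    1.]]
```

Run:
```python
import cv2
a=cv2.imread('pics/top0.png')[75:255,305:525]
cv2.imwrite('pics/topz.png',cv2.resize(a,None,fx=3.6,fy=3.3,interpolation=cv2.INTER_CUBIC))
```

```text
(no output)
```

View pics/topz.png

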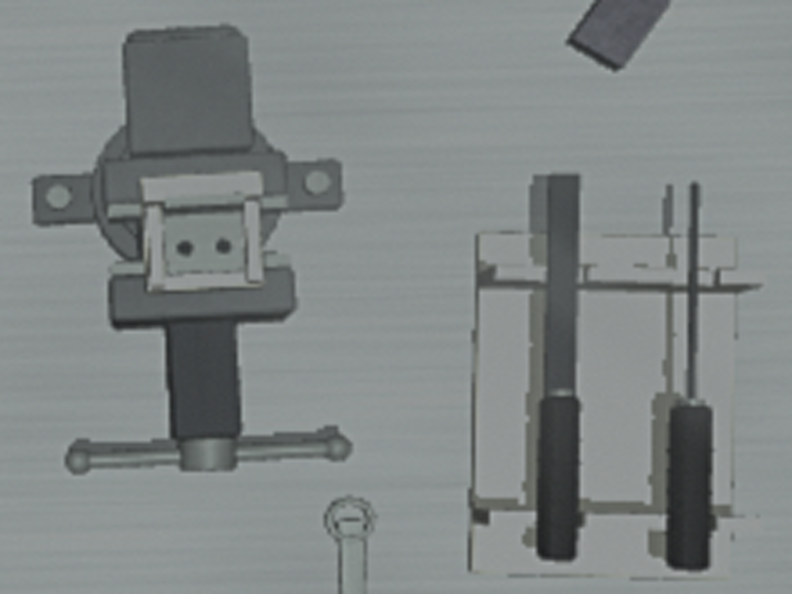

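Run:
```python
from h import *
np.set_printoptions(precision=4,suppress=True)
f=grab_frame('top');W=world(f);K=f['K'];Rm=cv2.Rodrigues(np.array(f['rvec'],float))[0];t=np.array(f['tvec']).ravel()
g=cv2.cvtColor(f['img'],cv2.COLOR_RGB2GRAY).astype(int)
C=-Rm.T@t;print('cam',C)
def ray(u,v,z):
    d=Rm.T@np.linalg.inv(K)@np.array([u,v,1.]);return C+d*(z-C[2])/d[2]
for v in range(122,252,4):
    r=g[v,440:480]; 
    print(v,' '.join(map(str,r[4:34])))
```

```text
cam [ 0.4681 -0.0074  1.0722]
122 148 147 147 147 147 147 147 146 146 147 147 146 146 147 146 147 146 145 145 147 145 145 145 145 143 143 145 145 144 146
126 146 143 145 144 146 145 144 146 145 144 146 146 147 146 143 144 144 144 144 144 143 142 146 146 144 146 145 145 144 145
130 149 146 148 147 147 147 149 150 142 103 101 102 103 80 77 77 79 79 79 79 76 81 130 149 149 147 147 147 146 147
134 147 144 145 146 146 146 147 150 101 99 101 102 101 71 76 77 79 77 77 76 75 83 149 149 145 146 144 144 144 146
138 146 143 144 144 145 145 147 145 101 99 101 101 102 74 76 77 78 76 77 76 73 81 148 147 144 144 143 144 142 143
142 147 148 147 147 145 147 149 148 104 101 102 104 104 76 77 79 78 75 76 77 70 82 149 148 146 146 145 144 144 144
146 147 147 148 146 147 147 149 150 140 115 113 114 112 76 81 82 81 80 78 76 73 95 150 149 146 144 145 143 132 129
150 147 146 147 146 147 148 148 149 112 111 111 113 113 80 86 87 86 85 82 80 77 95 151 151 149 147 148 148 148 149
154 146 146 145 145 144 144 144 148 146 116 111 112 111 80 86 87 87 87 87 85 84 97 146 146 142 144 143 148 148 147
158 148 148 148 147
[... 2015 characters left out ...]
45 146
230 153 151 152 151 153 151 151 152 155 157 61 39 43 46 55 55 54 52 51 49 47 56 71 97 123 120 104 104 103 104
234 150 150 151 150 150 151 151 135 137 127 53 38 43 46 52 50 49 48 48 48 45 61 91 132 151 150 150 150 150 149
238 149 151 151 149 151 150 103 101 105 107 46 35 42 45 54 52 51 50 49 44 45 97 153 152 150 149 149 150 150 151
242 151 150 150 149 150 150 151 152 156 155 61 34 35 42 53 50 48 47 46 40 47 120 154 151 150 151 150 150 151 150
246 151 152 150 150 151 152 150 151 150 151 152 152 153 155 154 153 154 153 154 153 154 150 151 150 151 150 151 151 150 151
250 146 146 146 146 146 146 146 147 145 148 149 147 146 147 147 147 147 147 148 146 148 147 147 147 147 147 147 147 147 147
```

```bash
cat >> h.py <<'E'
def mkray(f):
    K=f['K'];Rm=cv2.Rodrigues(np.array(f['rvec'],float))[0];t=np.array(f['tvec']).ravel();C=-Rm.T@t
    def ray(u,v,z):
        d=Rm.T@np.linalg.inv(K)@np.array([u,v,1.]);return C+d*(z-C[2])/d[2]
    return ray
E
python3 - <<'E'
from h import *
np.set_printoptions(precision=4,suppress=True)
f=grab_frame('top');ray=mkray(f)
g=cv2.cvtColor(f['img'],cv2.COLOR_RGB2GRAY).astype(float)
P=[]
for v in range(131,192,2):
    if 158<=v<=164: continue
    r=g[v]
    # right edge crossing 112 from col 460 on
    u=460
    while r[u]<112:u+=1
    ur=u-1+(112-r[u-1])/(r[u]-r[u-1])
    # left: threshold between shadow(108) and blade(76)=92
    u=460
    while r[u]<92:u-=1
    ul=u+(r[u]-92)/(r[u]-r[u+1])
    P.append(np.r_[ray(ul,v,.05),ray(ur,v,.0525)])
P=np.array(P)
for k in(0,3):
    p=np.polyfit(P[:,k],P[:,k+1],1);print(p,np.degrees(np.arctan(p[0])),np.polyval(p,.52),np.std(P[:,k+1]-np.polyval(p,P[:,k])))
for u,v in((461,128.8),(460,191.8),(460,195.6),(460,244.5)): print(v,ray(u,v,.0525),ray(u,v,.062))
# vise edge: rows of gray in bracket region
for v in range(118,178,2): print(v,g[v,335:388:2].astype(int))
E
```

```text
[-0.0517 -0.2493] -2.9581205757410354 -0.2761732463406529 0.0005997873496462273
[-0.0527 -0.2678] -3.0175037935117754 -0.29521864965265293 0.00031426233381071946
128.8 [ 0.6613 -0.2923  0.0525] [ 0.6595 -0.2896  0.062 ]
191.8 [ 0.5213 -0.2856  0.0525] [ 0.5208 -0.283   0.062 ]
195.6 [ 0.5129 -0.2854  0.0525] [ 0.5125 -0.2828  0.062 ]
244.5 [ 0.405  -0.282   0.0525] [ 0.4056 -0.2794  0.062 ]
118 [ 91  96  97  89  99  99  98  99  99  98  98  98 100 100  98 101  99  98
  97  95  86  98 116 147 145 145 144]
120 [ 95  97  85  83  94  91  90  90  87  86  83  82  72  69  69  71  67  69
  70  71  98  98  84 113 135 144 142]
122 [ 93  94  93  71  70  70  69  73  73  75  80  84  91  95  92  93  94  94
  97  98  98  98  98  98  85 146 145]
124 [ 90  92  95  97  98 101  98 100  99 101 100 100 100  99 101 100  99 100
  99  99  98  99  99  98  90  96  98]
126 [ 97  99  98  98  99  99 100  99 100  99  97  98  97  98  98 100 101 104
 107 108 101 100  99 100  93  97  97]
128 [ 99  97 100  99  98 109 104 113 123 126 143 146 148 147 147 147 148 147
 146 147 149 129 100 102  97  99  98]
130 [101  99  98
[... 2043 characters left out ...]
2  99 144]
166 [ 72  97  95  97  95  95  98  96  96  98  95  97  97  97  98 100  99  99
  99 101 102 100 103 104 102 104 118]
168 [ 88  95  96  96  96  98  98  97  99  99 100  99 100  99  98  98 100 101
 101 100 101  98  99  96  94  89 123]
170 [ 90  94  98  96  94  93  90  89  86  85  83  80  80  78  75  74  71  69
  62  60  58  61  61  60  62 109 146]
172 [114  47  49  50  46  46  46  47  48  52  55  54  54  59  60  61  65  61
  73  83  85  94  94 109 112 152 148]
174 [147  66  77  79  89  89 107 108  46  67  69  68  66  69  67  70  70  67
 151 149 147 147 146 146 146 145 145]
176 [143 145 147 146 146 146 146 149  49  67  67  66  64  68  67  69  69  67
 149 146 148 147 147 146 147 146 148]
```

```bash
python3 - <<'E'
from h import *
np.set_printoptions(precision=4,suppress=True)
f=grab_frame('top');ray=mkray(f)
g=cv2.cvtColor(f['img'],cv2.COLOR_RGB2GRAY).astype(float)
def rowedge(us,v0,v1,z,name,sgn):
    P=[]
    for u in us:
        c=np.diff(g[v0:v1,u])*sgn;i=c.argmax()
        w=np.clip(c[max(0,i-1):i+2],0,None);v=v0+max(0,i-1)+.5+(w*np.arange(len(w))).sum()/w.sum()
        P.append(ray(u,v,z))
    P=np.array(P);ok=abs(P[:,0]-np.median(P[:,0]))<.006;P=P[ok]
    p=np.polyfit(P[:,1],P[:,0],1);r=P[:,0]-np.polyval(p,P[:,1]);P=P[abs(r)<.002]
    p=np.polyfit(P[:,1],P[:,0],1)
    print(name,'yaw',-np.degrees(np.arctan(p[0])),'x at y=-.063',np.polyval(p,-.063),len(P),P[:,1].min(),P[:,1].max())
rowedge(range(338,384),165,174,.1,'jawfront',-1)
rowedge(range(340,374),117,125,.1,'jawrear',1)
rowedge(range(349,376),156,165,.14,'blockfront',-1)
rowedge(range(346,376),124,131,.156,'stoprear',1)
rowedge(range(352,372),130,136,.171,'edge rear',-1)
rowedge(range(352,372),134,140,.171,'edge front',-1)
for z,vs in((.1,(160,163,166)),(.1,(124,126))):
  for v in vs:
    d=np.diff(g[v,328:395]); print(v,[(328+i,int(x)) for i,x in enumerate(d) if abs(x)>9], ray(336,v,z)[:2],ray(386,v,z)[:2])
# tommy mask
W=np.load('pics/top0.npy')
P=[]
for u in list(range(328,354))+list(range(372,399)):
    c=g[200:222,u];m=np.where(c<135)[0]
    P.append((u,200+np.median(m) if len(m) else -1,len(m)))
print(P[::4])
E
python3 - <<'E'
import cv2
a=cv2.imread('pics/top0.png')[112:222,315:410]
cv2.imwrite('pics/topz2.png',cv2.resize(a,None,fx=6,fy=5.4,interpolation=cv2.INTER_NEAREST))
E
```

```text
jawfront yaw 1.874087045422092 x at y=-.063 0.5701264646898601 46 -0.11208666980136811 -0.016520068967262207
jawrear yaw 1.9085787154138343 x at y=-.063 0.6730246587948278 34 -0.09356958293729731 -0.023222959487542726
blockfront yaw 1.7170692597172699 x at y=-.063 0.5826677703176261 25 -0.08990098192914604 -0.041040659454614936
stoprear yaw 2.3226796774559766 x at y=-.063 0.6502840798043424 30 -0.0923291342044796 -0.034119349623600886
edge rear yaw 2.7284219744753444 x at y=-.063 0.6350498133750855 20 -0.08276501098009628 -0.04524293559572917
edge front yaw 1.6613813816791119 x at y=-.063 0.6288070321789551 20 -0.08256645807769926 -0.045089932782914025
160 [(334, -62), (336, 13), (344, -16), (345, 56), (346, 19), (372, -23), (373, -33), (376, 11), (378, -11), (386, 52)] [ 0.593  -0.0128] [ 0.5902 -0.1189]
163 [(334, -72), (336, 15), (344, -14), (345, 19), (346, -13), (386, 54)] [ 0.5866 -0.0127] [ 0.5838 -0.1188]
166 [(334, -69), (336, 19), (385, -12), (386, 26), (387, 27)] [ 0.5802 -0.0125] [ 0.5774 -0.1186]
124 [(330, -24), (331, -37)] [ 0.6701 -0.0147] [ 0.6671 -0.121 ]
126 [(330, -56), (332, -13), (333, 12), (383, -11), (384, 14)] [ 0.6658 -0.0146] [ 0.6628 -0.1209]
[(328, np.float64(213.0), 11), (332, np.float64(212.0), 7), (336, np.float64(212.0), 7), (340, np.float64(212.5), 8), (344, np.float64(212.5), 8), (348, np.float64(211.0), 7), (352, np.float64(207.0), 15), (374, np.float64(210.5), 8), (378, np.float64(210.5), 8), (382, np.float64(210.0), 9), (386, np.float64(209.0), 7), (390, np.float64(209.0), 7), (394, np.float64(209.0), 9), (398, np.float64(209.0), 11)]
```

View pics/topz2.png

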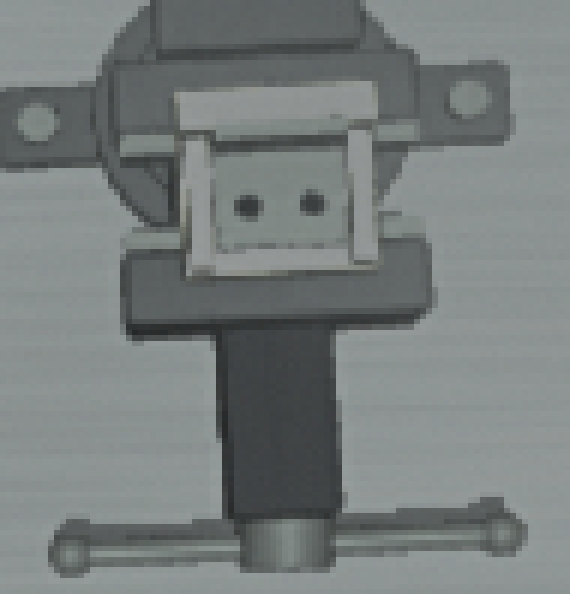

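```bash
python3 -m handwheel '{"gripper":[0.6,0.6,0.6,0.6,0.6,0.6,0.6,0.6],"linear":[[0,-5,0],[0,-5,0],[0,-5,0],[0,-5,0],[0,-5,0],[0,-5,0],[0,-5,0],[0,0,0]],"roll":[0.18,0.18,0.18,0.18,0.18,0.18,0.18,0.18]}' 60
```

```text
clock: 1.3
position: [0.1894, 0.5957, 0.2598]
tool_rot: [0.704, -0.704, 0.065, -0.065]
contact_force: [-0.7, 0.9, 0.7]
finger_gap: 0.0567
```

```bash
python3 -m handwheel '{"gripper":[0.6,0.6,0.6,0.6,0.6,0.6,0.6,0.6],"linear":[[33,0,-36],[33,0,-36],[33,0,-36],[33,0,-36],[33,0,-36],[33,0,-36],[33,0,-36],[33,0,-36]],"roll":[0,0,0,0,0,0,0,0]}' 60; python3 -m handwheel '{"gripper":[0.6,0.6,0.6,0.6,0.6,0.6,0.6,0.6],"linear":[[33,0,-36],[33,0,-36],[33,0,-36],[33,0,-36],[0,0,0],[0,0,0],[0,0,0],[0,0,0]],"roll":[0,0,0,0,0.18,0.18,0.18,0.18]}' 60
```

```text
clock: 2.3
position: [0.3991, 0.2642, 0.2596]
tool_rot: [0.704, -0.704, 0.062, -0.062]
contact_force: [0.4, -0.3, 0.3]
finger_gap: 0.0563
clock: 3.3
position: [0.5031, 0.1006, 0.2595]
tool_rot: [0.636, -0.636, 0.308, -0.309]
contact_force: [0.2, -0.5, -0.2]
finger_gap: 0.0565
```

```bash
python3 -m handwheel '{"gripper":[0.6,0.6,0.6,0.6,0.6,0.6,0.6,0.6],"linear":[[0,0,0],[0,0,0],[0,0,0],[0,0,0],[48,0,0],[48,0,0],[48,0,0],[48,0,0]],"roll":[0.18,0.18,0.18,0.181,0,0,0,0]}' 60;python3 -m handwheel '{"gripper":[0.6,0.6,0.6,0.6,0.6,0.6,0.6,0.6],"linear":[[48,0,0],[48,0,0],[48,0,0],[48,0,2],[0,-0,0],[0,20,0],[0,20,0],[0,0,0]],"roll":[0,0,0,0,0,0,0,0]}' 60
python3 - <<'E'
from h import *
s=state();f=grab_frame('wrist');save('w1',f);np.save('pics/w1.npy',world(f,s));print(s['position'],s['tool_rot'],s['joint_pos'],f['hand_eye'],f['K'])
E
```

```text
clock: 4.3
position: [0.4938, -0.0925, 0.2597]
tool_rot: [-0.488, 0.488, -0.512, 0.512]
contact_force: [0.1, 1.5, 0.5]
finger_gap: 0.0566
clock: 5.3
position: [0.4865, -0.2816, 0.2176]
tool_rot: [0.488, -0.489, 0.512, -0.51]
contact_force: [0.0, -0.0, 0.3]
finger_gap: 0.0566
[ 0.48649315 -0.2816351   0.2176113 ] [ 0.48794855 -0.48881504  0.51231333 -0.51039311] [-0.23871157  0.44452717  0.92386883  1.80088859 -0.39493344  1.09744702
 -0.79253324] [[ 9.99999364e-01 -1.62143405e-04  1.11608570e-03  5.05960006e-04]
 [-1.12227127e-03 -2.40952026e-01  9.70536378e-01 -1.60566423e-01]
 [ 1.11557038e-04 -9.70537014e-01 -2.40952055e-01  6.96799173e-02]
 [ 0.00000000e+00  0.00000000e+00  0.00000000e+00  1.00000000e+00]] [[304.74915839   0.         314.43467619]
 [  0.         304.74915839 195.1389568 ]
 [  0.           0.           1.        ]]
```

View pics/w1.png

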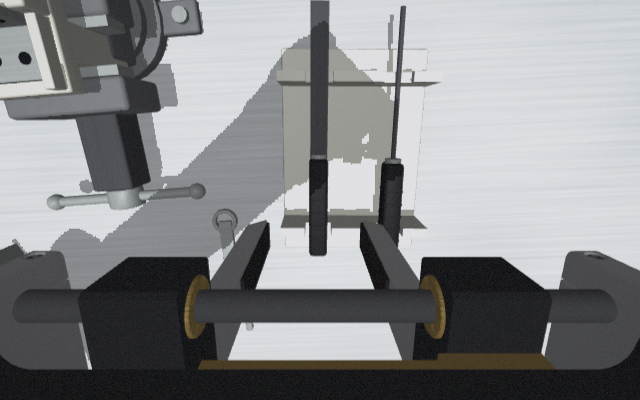

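The wrist view shows the flat file's handle at (318,160–255), centred between the fingers. The shoulder is at (318,159), and the round file at u≈393 is outside the fingers.

```bash
cat >> h.py <<'E'
def wray(f,s,u,v,z):
    H=np.array(f['hand_eye']);q=s['tool_rot'];Rt=R.from_quat([q[1],q[2],q[3],q[0]]).as_matrix();p=np.array(s['position'])
    d=Rt@H[:3,:3]@np.linalg.inv(f['K'])@np.array([u,v,1.]);C=Rt@H[:3,3]+p
    P=C+d*(z-C[2])/d[2];return P,Rt.T@(P-p)
E
python3 - <<'E'
from h import *
np.set_printoptions(precision=4,suppress=True)
s=state();f=grab_frame('wrist');g=cv2.cvtColor(f['img'],cv2.COLOR_RGB2GRAY).astype(int)
for v in(60,120,150,170,190,210,240): print(v,g[v,300:340])
print(g[150:170,312:324:3].T,g[245:262,312:324:3].T)
for u,v,z in((319.5,60,.0525),(319,110,.0525),(318.5,150,.0525),(318,170,.063),(318,200,.063),(318,240,.063),(318,158.5,.0525),(318,160,.06),(318,254.5,.055)): print(v,*wray(f,s,u,v,z))
E
```

```text
60 [156 158 156 156 155 156 156 157 155 128  60  61  58  60  61  57  55  61
  59  59  56  63  59  55  57  61  58  74 157 156 156 155 157 155 156 155
 155 157 157 154]
120 [155 156 157 155 155 152 156 157 152 127  58  56  63  61  61  58  55  58
  58  59  58  61  58  59  60  58  71 153 153 154 155 156 154 155 154 153
 153 154 155 155]
150 [153 152 154 152 152 154 152 152 153 128  58  59  59  60  54  55  56  55
  59  57  56  59  59  57  60  59  88 151 154 151 151 153 154 151 150 154
 153 153 154 151]
170 [155 152 153 152 150 152 152 150 117  24  20  26  28  31  29  32  28  29
  26  33  24  34  26  30  36  26  43 135 225 224 225 225 224 225 224 224
 223 224 224 225]
190 [224 224 225 225 225 223 226 223 173  20  20  31  33  29  24  39  43  44
  53  55  55  53  52  52  42  39  59 181 224 223 224 224 224 224 223 223
 225 224 224 224]
210 [151 147 149 150 150 153 207 224 174  33  39  47  52  52  50  53  48  51
  51  49  49  50  51  48  41  30  75 223 224 222 149 149 148 151 150 150
 148 148 149 150]
240 [222 223 225 225 225 223 225 223 173  28  36  44  48  48  46  47  46  48
  48  44  45  44
[... 489 characters left out ...]
 47  50  47  47  46  46  48  43  45  40  87 170 220 223 222 220 222]
 [ 44  46  46  46  47  42  46  45  43  39  56 154 220 222 221 221 220]
 [ 46  47  47  45  44  39  44  43  46  43  62 156 220 222 222 221 220]]
60 [ 0.6133 -0.294   0.0525] [0.0059 0.166  0.1271]
110 [ 0.5654 -0.2914  0.0525] [0.0056 0.1661 0.0792]
150 [ 0.5244 -0.2891  0.0525] [0.0052 0.1662 0.0381]
170 [ 0.5047 -0.2876  0.063 ] [0.0046 0.1557 0.0183]
200 [ 0.4722 -0.2862  0.063 ] [ 0.0047  0.1558 -0.0142]
240 [ 0.4263 -0.2842  0.063 ] [ 0.0048  0.1558 -0.0602]
158.5 [ 0.5154 -0.2882  0.0525] [0.0047 0.1662 0.0291]
160 [ 0.5148 -0.2881  0.06  ] [0.0046 0.1587 0.0284]
254.5 [ 0.4051 -0.2834  0.055 ] [ 0.005   0.1639 -0.0814]
```

```bash
python3 -m handwheel '{"gripper":[0.6,0.6,0.6,0.6,0.6,0.6,0.6,0.6],"linear":[[4.5,0,0],[0,30,0],[0,30,0],[0,30,0],[0,30,0],[0,25,0],[0,15,0],[0,7.5,0]],"roll":[0.01,0,0,0,0,0,0,0]}' 60;python3 -m handwheel '{"gripper":[0.6,0.6],"linear":[[0,0,0],[0,0,0]],"roll":[0,0]}' 60
python3 - <<'E'
from h import *
s=state();f=grab_frame('wrist');save('w2',f);print(s['position'],s['tool_rot'],s['joint_pos'],s['contact_force'])
E
```

```text
clock: 6.4
position: [0.4869, -0.2878, 0.0518]
tool_rot: [-0.485, 0.485, -0.514, 0.514]
contact_force: [-0.4, -1.6, 0.1]
finger_gap: 0.0561
clock: 6.65
position: [0.4872, -0.2878, 0.0527]
tool_rot: [-0.486, 0.485, -0.514, 0.514]
contact_force: [-0.7, 0.1, -0.3]
finger_gap: 0.0561
[ 0.48717169 -0.28777479  0.05274985] [-0.48566045  0.48535171 -0.51371914  0.51445145] [-0.08212674  0.66415458  0.74398946  1.90792725 -0.61414597  0.81048666
 -0.6311131 ] [-0.6569654   0.11875049 -0.26165743]
```

View pics/w2.png

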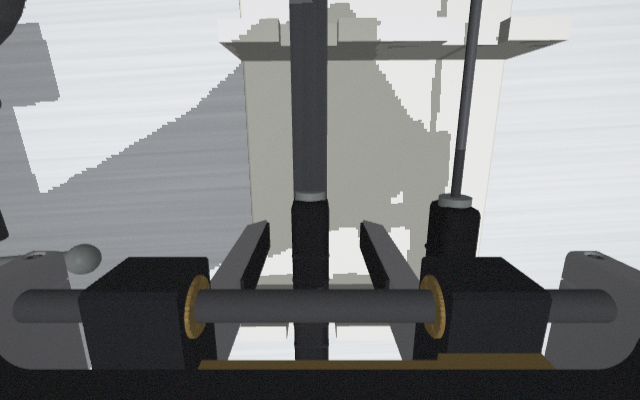

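The handle is centred at (310,280) against a finger mid-line of about 315. I'll shift it −2 mm and go down 2 mm before closing.

```bash
python3 -m handwheel '{"gripper":[0.6,0.6,0.15,0.15,0.15,0.15,0.15,0.15],"linear":[[-2,2.5,0],[0,0,0],[0,0,0],[0,0,0],[0,0,0],[0,0,0],[0,0,0],[0,0,0]],"roll":[0,0,0,0,0,0,0,0]}' 60
python3 -m handwheel '{"gripper":[0.0,0.0,0.0,0.0],"linear":[[0,0,0],[0,0,0],[0,0,0],[0,0,0]],"roll":[0,0,0,0]}' 60
python3 - <<'E'
from h import *
s=state();print(s['position'],s['tool_rot'],s['finger_gap'],s['contact_force'],s['moment'])
E
```

```text
clock: 7.7
position: [0.4869, -0.2855, 0.0495]
tool_rot: [-0.486, 0.486, -0.514, 0.514]
contact_force: [0.7, 0.4, 0.6]
finger_gap: 0.0196
clock: 8.2
position: [0.4869, -0.2856, 0.0495]
tool_rot: [-0.485, 0.486, -0.514, 0.514]
contact_force: [-0.3, -0.3, 0.4]
finger_gap: 0.0195
[ 0.4868801  -0.28558692  0.04951577] [-0.48546349  0.48551083 -0.51405866  0.51414796] 0.0194918904104555 [-0.30518183 -0.29675334  0.35580919] [-0.07209174  0.18855073  0.07043181]
```

```bash
python3 -m handwheel '{"gripper":[0,0,0,0,0,0,0,0],"linear":[[0,-10,0],[0,-20,0],[0,-30,0],[0,-30,0],[0,-30,0],[0,-30,0],[0,-30,0],[0,-20,0]],"roll":[0,0,0,0,0,0,0,0]}' 60
python3 -m handwheel '{"gripper":[0,0,0,0,0,0,0,0],"linear":[[0,0,0],[-30,0,4],[-36,0,4],[-36,0,4],[-36,0,4],[-36,0,4],[-36,0,4],[-7,0,0]],"roll":[-0.089,0,0,0,0,0,0,0]}' 60
python3 -m handwheel '{"gripper":[0,0],"linear":[[0,0,0],[0,0,0]],"roll":[0,0]}' 60
python3 - <<'E'
from h import *
s=state();print(s['position'],s['tool_rot'],s['finger_gap'],s['contact_force'],s['moment'],s['joint_pos'])
for n in('wrist','side','top'):
    f=grab_frame(n);save(n+'3',f)
E
```

```text
clock: 9.2
position: [0.4868, -0.2858, 0.2518]
tool_rot: [-0.486, 0.485, -0.514, 0.515]
contact_force: [-0.2, -1.4, -1.3]
finger_gap: 0.0195
clock: 10.2
position: [0.504, -0.0657, 0.2497]
tool_rot: [0.509, -0.509, 0.491, -0.491]
contact_force: [-0.6, -0.5, -1.3]
finger_gap: 0.0195
clock: 10.45
position: [0.5038, -0.0691, 0.2497]
tool_rot: [-0.507, 0.508, -0.492, 0.492]
contact_force: [-0.2, -1.0, -1.4]
finger_gap: 0.0194
[ 0.50379871 -0.06907349  0.2496819 ] [-0.50748085  0.50752974 -0.49226122  0.49249937] 0.019380455119161435 [-0.20634193 -0.97941536 -1.37248449] [-0.03420649  0.23229262  0.03106292] [-0.72037559  0.26511751  0.94099096  1.8930735  -0.23944293  1.10146887
 -1.22703048]
```

View pics/wrist3.png

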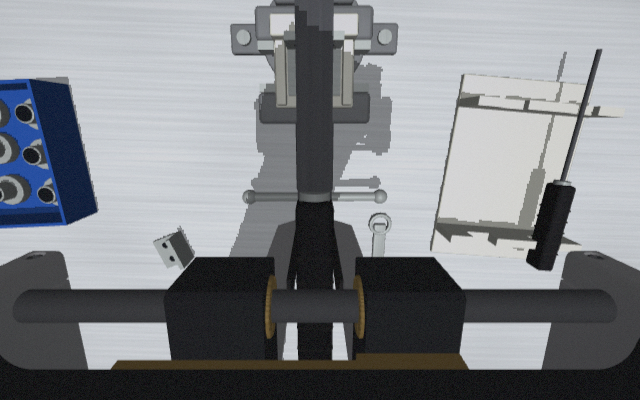

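View pics/side3.png

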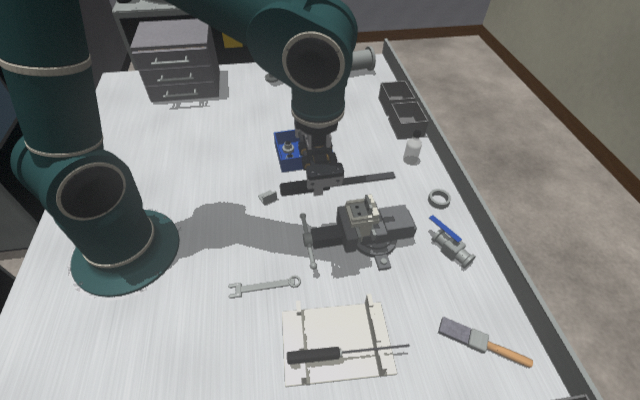

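View pics/top3.png

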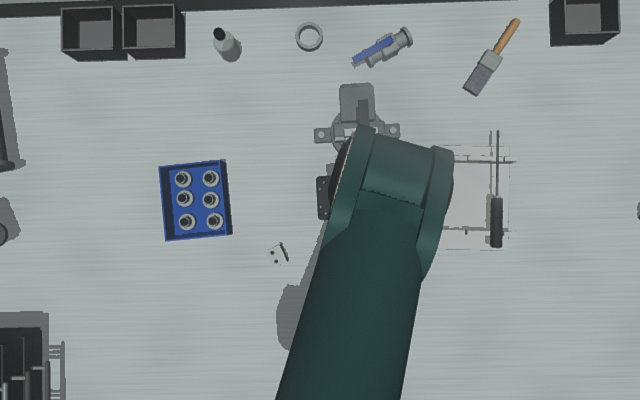

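The file is held and centred over the block: blade at u≈314 in the wrist view, with the block's cheeks at 276 and 352. Next I'll check that the blade is level from depth.

```bash
cat > lvl.py <<'E'
from h import *
np.set_printoptions(precision=4,suppress=True)
s=state();f=grab_frame('wrist');W=world(f,s)
zr=s['position'][2]
P=W[5:190,302:327].reshape(-1,3);P=P[abs(P[:,2]-zr)<.03]
if 1:
    p=np.polyfit(P[:,0],P[:,2],1);q=P[abs(P[:,2]-np.polyval(p,P[:,0]))<.004];p=np.polyfit(q[:,0],q[:,2],1)
    print('blade slope deg',np.degrees(np.arctan(p[0])),'top z at shoulder rel tcp',np.polyval(p,s['position'][0]+.028)-zr,len(q))
print(s['clock'],s['position'],s['contact_force'],s['moment'])
E
python3 lvl.py
```

```text
blade slope deg -0.008608260900853662 top z at shoulder rel tcp 0.003282192070665102 4613
10.6 [ 0.5038 -0.0688  0.2495] [-0.041   0.6777 -1.8008] [-0.0834  0.208   0.0207]
```

```bash
python3 -m handwheel '{"gripper":[0,0,0,0,0,0,0,0],"linear":[[0,20,0],[0,20,0],[0,15,0],[0,8,0],[0,4,0],[0,0,0],[0,0,0],[0,0,0]],"roll":[0,0,0,0,0,0,0,0]}' 60
cat > st.py <<'E'
from h import *
np.set_printoptions(precision=4,suppress=True)
s=state();print(s['clock'],s['position'],'F',s['contact_force'],'M',s['moment'])
E
python3 st.py;python3 -m handwheel '{"gripper":[0],"linear":[[0,0,0]],"roll":[0]}' 60; python3 st.py;python3 lvl.py
```

```text
clock: 11.65
position: [0.5041, -0.0678, 0.1828]
tool_rot: [0.508, -0.508, 0.492, -0.492]
contact_force: [0.6, 0.5, -0.6]
finger_gap: 0.0201
11.65 [ 0.5041 -0.0678  0.1828] F [ 0.644   0.4707 -0.5774] M [0.0077 0.2399 0.0167]
clock: 11.78
position: [0.504, -0.0678, 0.1826]
tool_rot: [0.508, -0.508, 0.492, -0.492]
contact_force: [-0.5, -0.5, -1.4]
finger_gap: 0.0194
11.775 [ 0.504  -0.0678  0.1826] F [-0.4604 -0.4945 -1.4223] M [-0.0527  0.2316  0.0179]
blade slope deg -0.029519778454392114 top z at shoulder rel tcp 0.003331305802802609 4605
11.775 [ 0.504  -0.0678  0.1826] [-0.4604 -0.4945 -1.4223] [-0.0527  0.2316  0.0179]
```

```bash
python3 -m handwheel '{"gripper":[0,0,0,0,0],"linear":[[0,2,0],[0,2,0],[0,2,0],[0,0,0],[0,0,0]],"roll":[0,0,0,0,0]}' 60|head -0; python3 st.py;for i in 1; do python3 -m handwheel '{"gripper":[0,0],"linear":[[0,1,0],[0,0,0]],"roll":[0,0]}' 60|head -0; python3 st.py;done
python3 -m handwheel '{"gripper":[0,0],"linear":[[0,1,0],[0,0,0]],"roll":[0,0]}' 60|head -0; python3 st.py
python3 -m handwheel '{"gripper":[0,0],"linear":[[0,1,0],[0,0,0]],"roll":[0,0]}' 60|head -0; python3 st.py
```

```text
12.45 [ 0.504  -0.0679  0.1765] F [ 0.2616 -0.3959 -1.2396] M [-0.0255  0.2426 -0.0108]
12.7 [ 0.5039 -0.0679  0.1755] F [ 0.2741  0.2409 -1.2509] M [-0.0265  0.2374  0.0495]
12.95 [ 0.5039 -0.0679  0.1744] F [-0.5967  0.2189 -0.584 ] M [-0.018   0.2602 -0.0079]
13.2 [ 0.5039 -0.0679  0.1734] F [ 0.2961 -0.2632 -1.4711] M [-0.0361  0.2197 -0.0074]Exception ignored on flushing sys.stdout:
BrokenPipeError: [Errno 32] Broken pipe
Exception ignored on flushing sys.stdout:
BrokenPipeError: [Errno 32] Broken pipe
Exception ignored on flushing sys.stdout:
BrokenPipeError: [Errno 32] Broken pipe
Exception ignored on flushing sys.stdout:
BrokenPipeError: [Errno 32] Broken pipe
```

```bash
python3 -m handwheel '{"gripper":[0,0],"linear":[[0,0.5,0],[0,0,0]],"roll":[0,0]}' 60 >/dev/null; python3 st.py
python3 -m handwheel '{"gripper":[0,0],"linear":[[0,0.5,0],[0,0,0]],"roll":[0,0]}' 60 >/dev/null; python3 st.py
```

```text
13.45 [ 0.5039 -0.0679  0.173 ] F [-0.0565 -0.1517 -2.1611] M [ 0.0062  0.2344 -0.0509]
13.7 [ 0.504  -0.0679  0.1725] F [-0.3836  0.0662 -1.0884] M [-0.0713  0.266   0.0058]
```

```bash
python3 -m handwheel '{"gripper":[0,0],"linear":[[0,0.5,0],[0,0,0]],"roll":[0,0]}' 60 >/dev/null; python3 st.py
```

```text
13.95 [ 0.5039 -0.0679  0.1719] F [-0.0693  0.1985 -1.3977] M [-0.0022  0.2723  0.0035]
```

```bash
python3 -m handwheel '{"gripper":[0,0],"linear":[[0,0.5,0],[0,0,0]],"roll":[0,0]}' 60 >/dev/null; python3 st.py
```

```text
14.2 [ 0.5039 -0.0679  0.1715] F [ 0.909  -0.7392 -1.4848] M [-0.016   0.2329 -0.0773]
```

```bash
python3 -m handwheel '{"gripper":[0,0],"linear":[[0,0.5,0],[0,0,0]],"roll":[0,0]}' 60 >/dev/null; python3 st.py
```

```text
14.45 [ 0.504  -0.0679  0.171 ] F [-0.4717 -0.218  -0.7403] M [-0.0658  0.2219 -0.0313]
```

```bash
python3 -m handwheel '{"gripper":[0,0],"linear":[[0,0.5,0],[0,0,0]],"roll":[0,0]}' 60 >/dev/null; python3 st.py
```

```text
14.7 [ 0.504  -0.0679  0.1705] F [-0.8234 -0.504  -0.0831] M [-0.0233  0.1922 -0.0049]
```

```bash
python3 -m handwheel '{"gripper":[0,0],"linear":[[0,0.5,0],[0,0,0]],"roll":[0,0]}' 60 >/dev/null; python3 st.py
```

```text
14.95 [ 0.504 -0.068  0.17 ] F [-1.9721  0.0578  1.5276] M [-0.0155  0.1963  0.018 ]
```

```bash
python3 -m handwheel '{"gripper":[0],"linear":[[0,0,0]],"roll":[0]}' 60 >/dev/null; python3 st.py;python3 -m handwheel '{"gripper":[0],"linear":[[0,0,0]],"roll":[0]}' 60 >/dev/null; python3 lvl.py
```

```text
15.075 [ 0.504  -0.0679  0.1701] F [-2.1014  0.3468  1.91  ] M [0.0132 0.2109 0.0307]
blade slope deg 0.32281551613436893 top z at shoulder rel tcp 0.00346358933753238 4606
15.2 [ 0.504  -0.0679  0.17  ] [-0.7719  1.1813  2.4629] [-0.0648  0.2038  0.0632]
```

```bash
python3 -m handwheel '{"gripper":[0,0,0,0],"linear":[[0,0,4],[0,-0.05,4],[0,-0.05,4],[0,-0.05,4]],"roll":[0,0,0,0]}' 60 >/dev/null; python3 st.py
```

```text
15.75 [ 0.5202 -0.0674  0.1701] F [-2.8285 -0.0253  3.3975] M [-0.0384  0.4253 -0.0178]
```

```bash
python3 -m handwheel '{"gripper":[0,0,0,0],"linear":[[0,-0.05,4],[0,-0.05,4],[0,-0.05,4],[0,-0.05,4]],"roll":[0,0,0,0]}' 60 >/dev/null; python3 st.py
```

```text
16.25 [ 0.5362 -0.0668  0.1703] F [-1.4364  0.4014  2.0497] M [-0.0586  0.5273  0.0207]
```

```bash
python3 -m handwheel '{"gripper":[0,0,0,0],"linear":[[0,0,4],[0,-0.05,4],[0,0,4],[0,-0.05,4]],"roll":[0,0,0,0]}' 60 >/dev/null; python3 st.py
```

```text
16.75 [ 0.5522 -0.0664  0.1704] F [-3.3283 -0.1329  2.0822] M [-0.0231  0.5292  0.0176]
```

```bash
python3 -m handwheel '{"gripper":[0,0],"linear":[[0,0,4],[0,0,4]],"roll":[0,0]}' 60 >/dev/null; python3 st.py;python3 -m handwheel '{"gripper":[0],"linear":[[0,0,4]],"roll":[0]}' 60 >/dev/null; python3 st.py
```

```text
17.0 [ 0.5602 -0.0661  0.1705] F [-3.2279  0.2847  2.9406] M [-0.0417  0.6046  0.0362]
17.125 [ 0.5642 -0.066   0.1704] F [-2.2964  0.2481  3.676 ] M [-0.0528  0.6972  0.0209]
```

```bash
python3 -m handwheel '{"gripper":[0,0,0,0,0],"linear":[[0,0,2],[0,-3,0],[0,-6,0],[0,-6,0],[0,0,0]],"roll":[0,0,0,0,0]}' 60 >/dev/null; python3 lvl.py
python3 - <<'E'
from h import *
f=grab_frame('side');save('side4',f)
a=f['img'][150:300,270:430];cv2.imwrite('pics/side4z.png',cv2.cvtColor(cv2.resize(a,None,fx=4.5,fy=3.9,interpolation=cv2.INTER_CUBIC),cv2.COLOR_RGB2BGR))
E
```

```text
blade slope deg 0.011226745953802844 top z at shoulder rel tcp 0.0033080897942767418 4602
17.75 [ 0.5662 -0.0658  0.186 ] [-0.1995 -0.2651 -1.605 ] [-0.0242  0.236  -0.0105]
```

View pics/side4z.png

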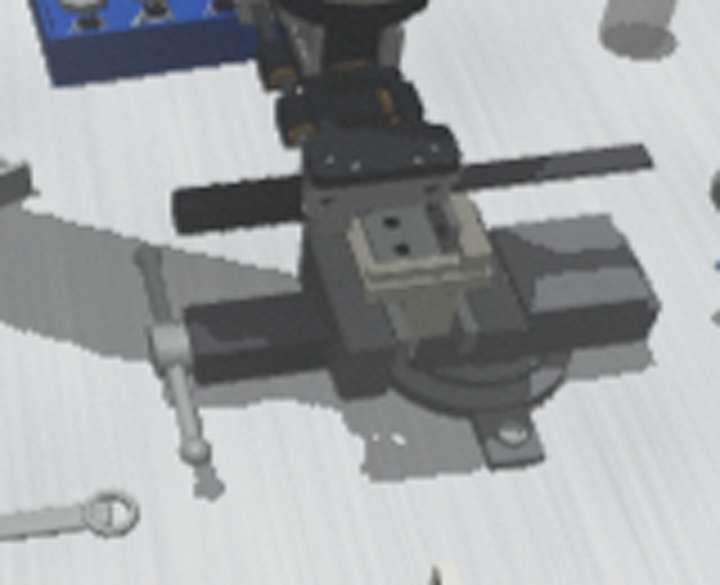

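```bash
python3 -m handwheel '{"gripper":[0,0,0,0,0,0],"linear":[[0,0,-15],[0,0,-16],[0,0,-16],[0,0,-15],[0,0,0],[0,0,0]],"roll":[0,0,0,0,0,0]}' 60 >/dev/null; python3 st.py;python3 -m handwheel '{"gripper":[0,0,0,0,0,0],"linear":[[0,5,0],[0,5,0],[0,3,0],[0,1,0],[0,0.7,0],[0,0,0]],"roll":[0,0,0,0,0,0]}' 60 >/dev/null; python3 st.py
```

```text
18.6 [ 0.5043 -0.0677  0.1856] F [-0.454  -0.4411 -1.8484] M [-0.0737  0.2217  0.0459]
19.35 [ 0.504  -0.0679  0.1708] F [ 0.0409  0.1164 -0.9499] M [-0.0214  0.2582  0.0305]
```

```bash
python3 -m handwheel '{"gripper":[0,0,0],"linear":[[0,0.5,0],[0,0.4,0],[0,0,0]],"roll":[0,0,0]}' 60 >/dev/null; python3 st.py;python3 -m handwheel '{"gripper":[0],"linear":[[0,0,0]],"roll":[0]}' 60 >/dev/null; python3 st.py
```

```text
19.725 [ 0.5041 -0.0679  0.17  ] F [-2.0383 -0.4657  2.8458] M [-0.0098  0.1707 -0.0063]
19.85 [ 0.504  -0.0679  0.1699] F [-0.8673  0.9634  3.1425] M [-0.0096  0.127  -0.0486]
```

```bash
python3 -m handwheel '{"gripper":[0,0,0,0],"linear":[[0,0,4],[0,-0.05,4],[0,-0.05,4],[0,-0.05,4]],"roll":[0,0,0,0]}' 60 >/dev/null; python3 st.py
```

```text
20.35 [ 0.5202 -0.0674  0.17  ] F [-3.7743  0.0177  3.1616] M [-0.0283  0.486  -0.0318]
```

```bash
python3 -m handwheel '{"gripper":[0,0,0,0],"linear":[[0,-0.05,4],[0,-0.05,4],[0,-0.05,4],[0,-0.05,4]],"roll":[0,0,0,0]}' 60 >/dev/null; python3 st.py
```

```text
20.85 [ 0.5362 -0.0669  0.1702] F [-3.288   0.5806  3.512 ] M [-0.0505  0.5345 -0.023 ]
```

```bash
python3 -m handwheel '{"gripper":[0,0,0,0],"linear":[[0,-0.05,4],[0,-0.05,4],[0,0,4],[0,-0.05,4]],"roll":[0,0,0,0]}' 60 >/dev/null; python3 st.py
```

```text
21.35 [ 0.5522 -0.0664  0.1703] F [-3.4391  0.2859  3.346 ] M [-0.0241  0.619   0.0091]
```

```bash
python3 -m handwheel '{"gripper":[0,0],"linear":[[0,0,4],[0,0,4]],"roll":[0,0]}' 60 >/dev/null; python3 st.py;python3 -m handwheel '{"gripper":[0,0],"linear":[[0,0,4],[0,0,2]],"roll":[0,0]}' 60 >/dev/null; python3 st.py
```

```text
21.6 [ 0.5602 -0.0661  0.1703] F [-3.8739 -0.2786  4.1977] M [-0.0646  0.7365  0.0392]
21.85 [ 0.5661 -0.0659  0.1703] F [-4.5902  0.2264  4.6009] M [-0.0187  0.8698  0.0422]
```

Second stroke done, with a steady 4.5–6 N. Lift, return, third stroke.

```bash
python3 -m handwheel '{"gripper":[0,0,0,0,0],"linear":[[0,-3,0],[0,-6,0],[0,-6.5,0],[0,0,0],[0,0,0]],"roll":[0,0,0,0,0]}' 60 >/dev/null; python3 lvl.py; python3 -m handwheel '{"gripper":[0,0,0,0,0,0],"linear":[[0,0,-15],[0,0,-16],[0,0,-16],[0,0,-15],[0,0,0],[0,0,0]],"roll":[0,0,0,0,0,0]}' 60 >/dev/null; python3 st.py;python3 -m handwheel '{"gripper":[0,0,0,0,0,0],"linear":[[0,5,0],[0,5,0],[0,3,0],[0,1,0],[0,0.7,0],[0,0,0]],"roll":[0,0,0,0,0,0]}' 60 >/dev/null; python3 st.py
```

```text
blade slope deg -0.042033716399103555 top z at shoulder rel tcp 0.003320556319667878 4613
22.475 [ 0.5659 -0.0658  0.1858] [-1.2381 -0.2782 -1.2733] [-0.0471  0.2053 -0.0547]
23.275 [ 0.5043 -0.0677  0.186 ] F [-0.36    0.2149 -0.536 ] M [-0.0281  0.2583 -0.0014]
24.025 [ 0.504  -0.0679  0.1712] F [ 0.0127  0.3134 -0.8644] M [ 0.0433  0.2323 -0.0098]
```

```bash
python3 -m handwheel '{"gripper":[0,0,0,0],"linear":[[0,0.6,0],[0,0.6,0],[0,0,0],[0,0,0]],"roll":[0,0,0,0]}' 60 >/dev/null; python3 st.py
```

```text
24.525 [ 0.504  -0.0679  0.17  ] F [-1.6537 -0.7559  2.1384] M [ 0.0322  0.1236 -0.0262]
```

```bash
python3 -m handwheel '{"gripper":[0,0,0,0],"linear":[[0,0,4],[0,-0.05,4],[0,-0.05,4],[0,-0.05,4]],"roll":[0,0,0,0]}' 60 >/dev/null; python3 st.py
```

```text
25.025 [ 0.5202 -0.0674  0.1701] F [-3.3203 -0.6656  2.478 ] M [ 0.0285  0.4826 -0.0412]
```

```bash
python3 -m handwheel '{"gripper":[0,0,0,0],"linear":[[0,-0.05,4],[0,-0.05,4],[0,-0.05,4],[0,-0.05,4]],"roll":[0,0,0,0]}' 60 >/dev/null; python3 st.py
```

```text
25.525 [ 0.5362 -0.0669  0.1703] F [-2.6293 -0.6297  2.1323] M [0.0132 0.4808 0.0056]
```

```bash
python3 -m handwheel '{"gripper":[0,0,0,0],"linear":[[0,0,4],[0,-0.05,4],[0,0,4],[0,-0.05,4]],"roll":[0,0,0,0]}' 60 >/dev/null; python3 st.py
```

```text
26.025 [ 0.5522 -0.0664  0.1704] F [-2.8276  0.3262  2.835 ] M [-0.0599  0.5782 -0.0276]
```

```bash
python3 -m handwheel '{"gripper":[0,0],"linear":[[0,0,4],[0,0,4]],"roll":[0,0]}' 60 >/dev/null; python3 st.py;python3 -m handwheel '{"gripper":[0,0],"linear":[[0,0,4],[0,0,2]],"roll":[0,0]}' 60 >/dev/null; python3 st.py
```

```text
26.275 [ 0.5602 -0.0661  0.1704] F [-4.2964 -0.7241  3.6271] M [-0.004   0.7677  0.02  ]
26.525 [ 0.5661 -0.066   0.1704] F [-5.1158  0.6613  3.4708] M [0.0075 0.7952 0.0298]
```

```bash
python3 -m handwheel '{"gripper":[0,0,0,0,0,0],"linear":[[0,-3,0],[0,-10,0],[0,-25,0],[0,-25,0],[0,-17,0],[0,0,0]],"roll":[0,0,0,0,0,0]}' 60 >/dev/null
python3 -m handwheel '{"gripper":[0,0,0,0,0,0,0,0],"linear":[[20,0,-10],[35,0,-16],[35,0,-16],[35,0,-16],[35,0,-16],[35,0,-12],[22,0,0],[0,0,0]],"roll":[0,0,0,0,0,0,0,0.089]}' 60
python3 -m handwheel '{"gripper":[0,0,0],"linear":[[0,0,0],[0,0,0],[0,0,0]],"roll":[0,0,0]}' 60;python3 lvl.py
python3 - <<'E'
from h import *
np.set_printoptions(precision=4,suppress=True)
s=state();q=s['tool_rot'];Rt=R.from_quat([q[1],q[2],q[3],q[0]]).as_matrix();print(Rt)
print(Rt.T@(np.array([.4869,-.2856,.0495])-s['position']))
f=grab_frame('wrist');save('w5',f)
E
```

```text
clock: 28.28
position: [0.485, -0.2881, 0.2497]
tool_rot: [0.484, -0.485, 0.516, -0.515]
contact_force: [-0.7, 0.3, -1.2]
finger_gap: 0.0197
clock: 28.65
position: [0.4868, -0.2854, 0.2503]
tool_rot: [0.486, -0.486, 0.514, -0.514]
contact_force: [0.5, 0.8, -1.2]
finger_gap: 0.0197
blade slope deg 0.0037305883171490023 top z at shoulder rel tcp 0.0032530154254614696 4603
28.65 [ 0.4868 -0.2854  0.2503] [ 0.5459  0.8189 -1.1758] [0.0211 0.2248 0.013 ]
[[-0.0559  0.      0.9984]
 [-0.9984  0.0001 -0.0559]
 [-0.0001 -1.      0.    ]]
[0.0003 0.2009 0.0001]
```

View pics/w5.png

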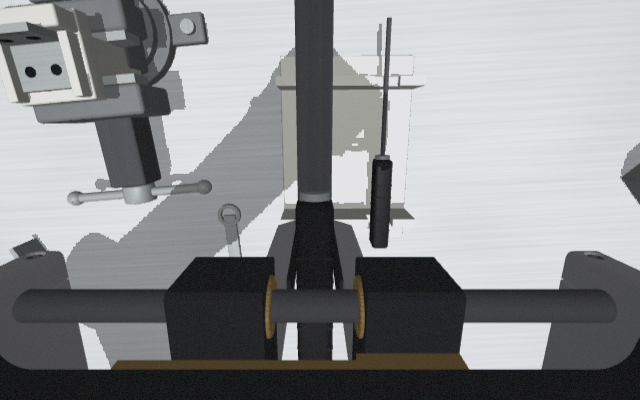

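The file is exactly over its original pick pose and level. The view shows the bracket still in the block, the rack's empty place under the file, and the round file undisturbed at (382,200). I'll lower it 200 mm.

```bash
python3 -m handwheel '{"gripper":[0,0,0,0,0,0,0,0],"linear":[[0,25,0],[0,35,0],[0,35,0],[0,30,0],[0,25,0],[0,20,0],[0,12,0],[0,8,0]],"roll":[0,0,0,0,0,0,0,0]}' 60; python3 -m handwheel '{"gripper":[0,0,0,0,0,0],"linear":[[0,4,0],[0,3,0],[0,2,0],[0,1,0],[0,0.5,0],[0,0,0]],"roll":[0,0,0,0,0,0]}' 60;python3 st.py
```

```text
clock: 29.75
position: [0.487, -0.2857, 0.0601]
tool_rot: [-0.486, 0.486, -0.514, 0.514]
contact_force: [-0.2, 0.3, -1.9]
finger_gap: 0.0194
clock: 30.5
position: [0.4869, -0.2856, 0.05]
tool_rot: [-0.485, 0.485, -0.514, 0.514]
contact_force: [-0.2, -0.8, -0.6]
finger_gap: 0.0193
30.5 [ 0.4869 -0.2856  0.05  ] F [-0.2223 -0.7985 -0.5883] M [ 0.03    0.2451 -0.0107]
```

```bash
python3 -m handwheel '{"gripper":[0,0,0.4,0.6,0.6,0.6],"linear":[[0,0.4,0],[0,0,0],[0,0,0],[0,0,0],[0,0,0],[0,0,0]],"roll":[0,0,0,0,0,0]}' 60; python3 -m handwheel '{"gripper":[0.6,0.6,0.6,0.6,0.6,0.6,0.6,0.6],"linear":[[0,-5,0],[0,-10,0],[0,-20,0],[0,-35,0],[0,-40,0],[0,-40,0],[0,-20,0],[0,0,0]],"roll":[0,0,0,0,0,0,0,0]}' 60
python3 - <<'E'
from h import *
np.set_printoptions(precision=4,suppress=True)
s=state();f=grab_frame('wrist');save('w6',f);print(s['position'])
for u,v,z in((318,158.5,.0525),): print(wray(f,s,u,v,z))
f=grab_frame('side');save('side6',f)
E
```

```text
clock: 31.25
position: [0.4869, -0.2856, 0.0495]
tool_rot: [-0.485, 0.486, -0.514, 0.514]
contact_force: [-0.2, 0.2, -0.4]
finger_gap: 0.0551
clock: 32.25
position: [0.4873, -0.2856, 0.2208]
tool_rot: [-0.486, 0.485, -0.513, 0.515]
contact_force: [0.3, -0.2, -0.5]
finger_gap: 0.0563
[ 0.4873 -0.2856  0.2208]
(array([ 0.5161, -0.292 ,  0.0525]), array([0.0047, 0.1684, 0.0288]))
```

View pics/w6.png

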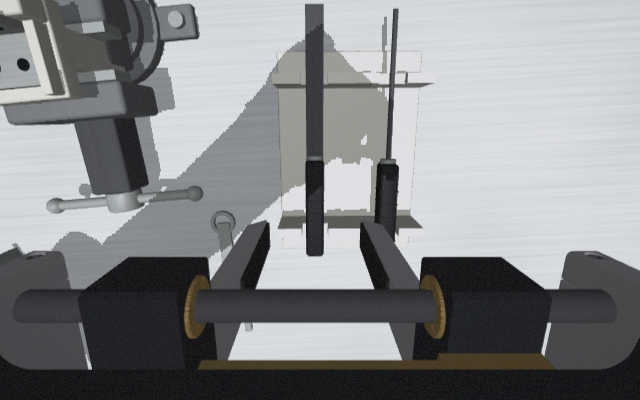

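View pics/side6.png

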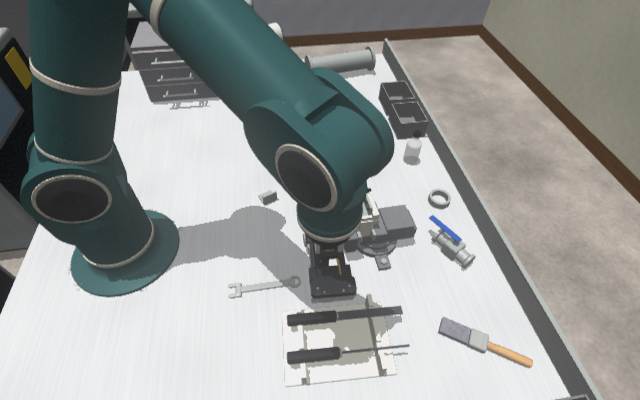

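Run:
```python
from h import *
s=state();f=grab_frame('wrist');W=world(f,s)
P=W[5:152,308:321].reshape(-1,3);P=P[abs(P[:,2]-.052)<.02]
p=np.polyfit(P[:,0],P[:,2],1);print('slope',np.degrees(np.arctan(p[0])),'z',np.median(P[:,2]),len(P))
a=cv2.imread('pics/side0.png');b=cv2.imread('pics/side6.png')
print('diff rack region',np.abs(a[300:390,280:420].astype(int)-b[300:390,280:420]).mean())
from cell import finish_job
print(finish_job())
```

```text
slope 0.062018037976391875 z 0.052932483995689894 1903
diff rack region 31.15687830687831
the job is handed in; nothing more can be done
None
```

The three strokes are done, the flat file is back in its own place in the rack, and the job is handed in. No verdict was reported.

- **Strokes:** I gripped the file at 60 N. It touched the bracket edge with the TCP at z ≈ 0.1705, so the edge is about 0.168–0.169 m up. Each stroke took the shoulder from about −100 mm to −38 mm in the vise frame. Net downward force was about 3.5–6 N by the wrist sensor, which has noise of about 0.7 N. I lifted the file about 15 mm for each return.
- **Blade level:** it was within about 0.1° of level after strokes 1 and 2 and before I set it down, so it did not turn in the jaws.
- **File in the rack:** I put it down at the pose where I picked it up (TCP within about 0.5 mm). The last depth check had the blade level to 0.06° with its top at 53 mm, as expected.
- **Time and arm:** the clock read about 32 s at hand-in, and the arm stood clear with about zero force.

**Checks that disagreed or are missing:**
- The pixel difference between the first and last side views of the rack was large (31). I put that down to the arm's shadow but did not test it. By eye, both files lie where they did at the start.
- The moment readings did not match the simple lever estimate, so I went by the force readings.
- I did not measure the bracket's position against its stop after the strokes. The pictures show it still in the block.

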